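# Set out the stacking cups by size beside the salt

### The arm

A 6-joint arm with a two-finger parallel gripper is mounted at the origin on a cart in front of the work surface, level with it; the furniture and walls round the work are solid. World frame = base frame: x ahead of the robot, y to its left, z up, the work surface at z = 0. Lengths are in m, angles in rad, forces in N, time in s.
With the tool pointing down it reaches from about 0.35 to 0.85 m from the base axis. Payload 8.1 kg.
Tool frame: the origin (TCP) lies at the centre of the arm's flange, where the gripper is bolted on; the fingertips stand 186 mm ahead of it and the grasp point (between the pads) lies 167 mm ahead of it; z points along the fingers, y is the line along which they close (so a half turn about z gives the same grasp; the last joint's range is limited). The gripper opens to 93 mm and grips with 3 to 60 N. Pads are 15 mm wide; open, the fingers measure 128 mm over their backs; the gripper's body (75 mm by 188 mm) begins 65 mm behind the grasp point.
Start: joints at [-1.339, 0.13, 1.488, -0, 1.523, -0.085], TCP at [0.187, -0.57, 0.405] pointing down, gripper open.
Joint ranges: [-2.96, 2.96], [-0.89, 2.26], [0.02, 2.5], [-1.34, 4.48], [0, 2.73], [-2.66, 2.66]. Speed limits (rad/s): [2.39, 2.39, 2.79, 3.14, 3.14, 3.14].

### API

Orientations are given as [roll, pitch, yaw] about the fixed x, y, z axes, in that order (R = Rz(yaw) Ry(pitch) Rx(roll)).
In Python, from plant import arm gives the robot as it stands.
- The arm moves only by the tool step_arm, never from a script. Its argument "steps" is one flat list of numbers, 4 for each row, row after row: the shift along the tool's x, y, z each as a share of 0.2 m, from -1 to 1, then the turn about the tool's z as a share of pi/4 rad, from -1 to 1. A call has 1 to 20 rows; each row is the pose to reach, as a shift and turn from the pose commanded when the call began, along the tool's axes at that moment; what a row does not reach only later rows make up. A row lasts 1/10 s, in which the tool goes at most 50 mm and 8.59 degrees, less where a joint would pass 70% of its speed; a pose out of reach is approached as far as the arm can. A call with a number of a shift or a turn outside -1 to 1 is refused whole. A call with a gripper value outside its range is refused whole. "claw" is the opening, from 0 (shut) to 1 (fully open), set as the call begins (left out, the last holds). The fingers move at their own pace and stop on an object; the grip force is fixed at half the most. Time passes only in rows, so rows that repeat a pose let the fingers close. It gives the time, the measured TCP pose, the force, the opening and the grip force at its end, in the units of the state.
- arm.read_state(): the state, without advancing time (a new reading comes with each control period).
- arm.grab_frame(name): name is "side" or "top" or "wrist"; returns (picture, depth): 384x512x3 uint8, blue, green, red; 384x512 float32, m along the optical axis (not along the pixel's ray), 0 where there is no reading.
- arm.camera_model(name): a dict with "fx", "fy", "cx", "cy" (pixels), "eye" and "orientation" of the camera in the world. Camera axes: x right, y down, z forward; pixel columns grow to the right and rows downward; lengths in m; the calibration is good to about 2 mm. A picture is of the moment at which its call begins: read the wrist's pose just before it. camera_model takes no time and is no camera call; for the wrist camera it gives the pose at the moment of the call.
- arm.finish_job(): hands the job in; it is judged then, once.
Trained networks look in the newest picture that a camera, given by its name, has taken for a name from the list of things; names that differ only in an ending like _2 or _b are one class to them, and where a whole thing is asked for, a point or a joint stands for the part that bears it (a point fixed in the world has none). Each returns a list of dicts, best first, with "conf" (0 to 1); they miss things now and then, are a little off and sometimes report something else, mostly with a low value. They report only what shows in the picture. A call takes as long as a camera call. They do not tell look-alikes from the thing itself.
- arm.search_frame(camera, target): "position" ([column, row] in pixels, amid what is visible of it).
- arm.outline_of(camera, target): "mask" (384x512 bool, what is visible of it) and "position" ([column, row] in pixels, amid what is visible of it).
- arm.landmark_of(camera, target): "position" ([column, row] in pixels: a listed point, or the origin of a listed thing).
The state is a dict: "time_s": time; "joint_positions": joint angles; "qd": joint speeds; "joint_torque": joint torques, N m; "tool_pos": TCP position; "eef_rot": TCP orientation; "contact_force": force on the tool from outside, world axes, zero at the start; "ft_torque": the same for the moment, N m; "width": finger opening in m; "grasp_force": force on a finger pad.
Only numpy, scipy, OpenCV 4.12 (cv2) and the standard library are available. Lean on these libraries where they do the work, as an engineer would, in place of code of your own. Each camera call takes 0.05 s, during which the arm holds its last target. There are 200 camera calls.

### The job

Set the four stoneware measuring cups out for cooking, one upright in each round rest of the wooden plank, in order of size along the row: the smallest goes in the rest next to the salt shaker, since salt is measured with it, and the largest ends up at the other end, by the pinch bowl. Two of the cups are nested: lift the upper one out on its own, without carrying the lower one up with it. Leave the salt shaker where it stands.

Things in the scene. Friction and masses are not known exactly. Their poses are not given: they have to be found in the camera images.
- cup_small: White round stoneware cup, clay foot, no handle, size 1 of 4 (smallest): rim 43 mm, foot 41 mm across, 36 mm high, under 0.3 kg, mouth 12 mm deep for gripping or stacking. Origin: centre of its underside, z up. Starts alone on the hob.
- cup_medium: White round stoneware cup, clay foot, no handle, size 2 of 4 (middle): rim 50 mm, foot 48 mm across, 50 mm high, under 0.3 kg, mouth 12 mm deep for gripping or stacking. Origin: centre of its underside, z up. Starts nested in the size 3 cup, on a ledge in its mouth: underside 52 mm above that cup's underside, upper 38 mm free above its rim (1.2 mm play; comes out straight up).
- cup_large: White round stoneware cup, clay foot, no handle, size 3 of 4 (middle): rim 57 mm, foot 55 mm across, 64 mm high, under 0.3 kg, mouth 12 mm deep for gripping or stacking. Origin: centre of its underside, z up. Starts on the hob with the size 2 cup standing in its mouth.
- cup_largest: White round stoneware cup, clay foot, no handle, size 4 of 4 (largest): rim 64 mm, foot 62 mm across, 78 mm high, under 0.3 kg, mouth 12 mm deep for gripping or stacking. Origin: centre of its underside, z up. Starts alone on the hob.
- rest_1: Round cork-lined recess, number 1 of the row of four in a fixed, level wooden plank (492 x 100 x 16 mm). 77 mm across. Origin: centre of the cork floor, 4.5 mm below the plank's top face. x across the plank, away from the robot; y along the row, +y towards the plank's end; z up. Rests are 84 mm apart.
- rest_2: Round cork-lined recess, number 2 of the row of four in a fixed, level wooden plank (492 x 100 x 16 mm). 77 mm across. Origin: centre of the cork floor, 4.5 mm below the plank's top face. x across the plank, away from the robot; y along the row, +y towards rest_1; z up. Rests are 84 mm apart.
- rest_3: Round cork-lined recess, number 3 of the row of four in a fixed, level wooden plank (492 x 100 x 16 mm). 77 mm across. Origin: centre of the cork floor, 4.5 mm below the plank's top face. x across the plank, away from the robot; y along the row, +y towards rest_2; z up. Rests are 84 mm apart.
- rest_4: Round cork-lined recess, number 4 of the row of four in a fixed, level wooden plank (492 x 100 x 16 mm). 77 mm across. Origin: centre of the cork floor, 4.5 mm below the plank's top face. x across the plank, away from the robot; y along the row, +y towards rest_3; z up. Rests are 84 mm apart.
- salt_shaker: Glass salt shaker with a metal cap, 44 mm across, 90 mm high, standing on one end of the plank, on the row's line about 89 mm beyond the last rest's centre; it may be either end. Origin: centre of its underside, z up.
- pinch_bowl: Small speckled white bowl, 60 mm across, 32 mm high, standing on the plank's other end, about 89 mm beyond that end's rest. Origin: centre of its underside, z up.
There are look-alikes about, which are no part of the job. What is shaped like the cup_small but green, pink or yellow is not meant.

How it is judged:
By the outcome, as a careful person would: the job done as asked, in the order asked, and still so for the second after the job is handed in, with the robot touching nothing.
It also fails if it takes over 109 s, if anything falls off the work surface, if the arm or the gripper's body presses on something with over 40 N, if the wrist force passes 120 N, or if a joint passes its speed limit or range.

## Working session

There is one attempt and no reset: what is moved stays moved. The work goes in short steps, Python scripts to look and compute and a tool call to move; the robot and the scene stay as the last step left them, time stands still between calls to the robot, and variables do not carry over. Pictures are saved under pics/ and viewed, at most 14 in all, crops included, and the job is handed in when it is done.

Besides the shell and the picture viewer there is one more tool, called after "Call:" in YAML: its name, and indented under it one key for each argument. step_arm: Moves the arm, as the interface text tells. Its arguments: {"type":"object","properties":{"steps":{"type":"array","items":{"type":"number","minimum":-1,"maximum":1}},"claw":{"type":"number"}},"required":["steps"]}

```bash
mkdir -p pics; ls
python3 - <<'E'
from plant import arm
import cv2
s=arm.read_state();print(s)
for n in ("top","side"):
    p,d=arm.grab_frame(n);cv2.imwrite(f"pics/{n}0.png",p);print(n,arm.camera_model(n))
    for t in ("cup_small","cup_medium","cup_large","cup_largest","rest_1","salt_shaker","pinch_bowl"):
        print(t,[(round(r["conf"],2),[int(v) for v in r["position"]]) for r in arm.search_frame(n,t)])
E
```

```text
pics
{'time_s': 0.0, 'joint_positions': array([-1.33937987e+00,  1.31182689e-01,  1.48923492e+00,  2.36483110e-05,
        1.52299400e+00, -8.54179838e-02]), 'qd': array([ 0.00054268,  0.00055307,  0.0008904 ,  0.00051833,  0.00018115,
       -0.00022305]), 'joint_torque': array([-4.89528848e-04, -5.59826410e+01, -4.91773868e+01,  7.67961983e-02,
        3.50240234e-02, -1.61286630e-04]), 'tool_pos': array([ 0.18690206, -0.56992161,  0.40369864]), 'eef_rot': array([-3.13978235e+00, -1.78715093e-04,  3.16833131e-01]), 'contact_force': array([0.15875352, 0.45950938, 0.36388369]), 'ft_torque': array([0.01957969, 0.02210719, 0.00666106]), 'grasp_force': 0.0, 'width': 0.09293834427182623}
top {'fx': 468.1167305950547, 'fy': 468.1167305950547, 'cx': 246.80396239012808, 'cy': 189.4788507065355, 'eye': array([0.37942771, 0.2720289 , 1.2921323 ]), 'orientation': array([-3.01236359, -0.00855349, -1.57788293])}
cup_small [(0.72, [178, 184]), (0.71, [211, 176]), (0.65, [181, 148]), (0.63, [147, 148])]
cup_medium [(0.63, [259, 170])]
cup_large [(0.44, [261, 180])]
cup_largest []
rest_1 [(0.96, [221, 222]), (0.91, [284, 214]), (0.8, [252, 217]), (0.62, [315, 206])]
salt_shaker [(0.71, [348, 200])]
pinch_bowl [(0.72, [189, 229]), (0.28, [256, 177])]
side {'fx': 426.75927307616274, 'fy': 426.75927307616274, 'cx': 262.30447273314604, 'cy': 193.7867629351257, 'eye': array([0.39883734, 1.30024009, 0.46398889]), 'orientation': array([-1.92981407, -0.01482035, -3.00286074])}
cup_small [(0.71, [211, 217]), (0.6, [241, 239]), (0.58, [202, 236]), (0.56, [237, 228])]
cup_medium [(0.86, [242, 184])]
cup_large [(0.59, [245, 203]), (0.43, [287, 212])]
cup_largest [(0.47, [244, 174]), (0.23, [243, 203]), (0.2, [280, 169])]
rest_1 [(0.63, [296, 221]), (0.59, [283, 192]), (0.57, [280, 201]), (0.54, [289, 210])]
salt_shaker [(0.59, [280, 169])]
pinch_bowl []
```

Run:
```python
import cv2
p=cv2.imread("pics/top0.png")[110:260,110:380];cv2.imwrite("pics/topc.png",cv2.resize(p,(800,444),interpolation=cv2.INTER_CUBIC))
p=cv2.imread("pics/side0.png")[130:280,150:350];cv2.imwrite("pics/sidec.png",cv2.resize(p,(800,600),interpolation=cv2.INTER_CUBIC))
```

```text
(no output)
```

View pics/topc.png

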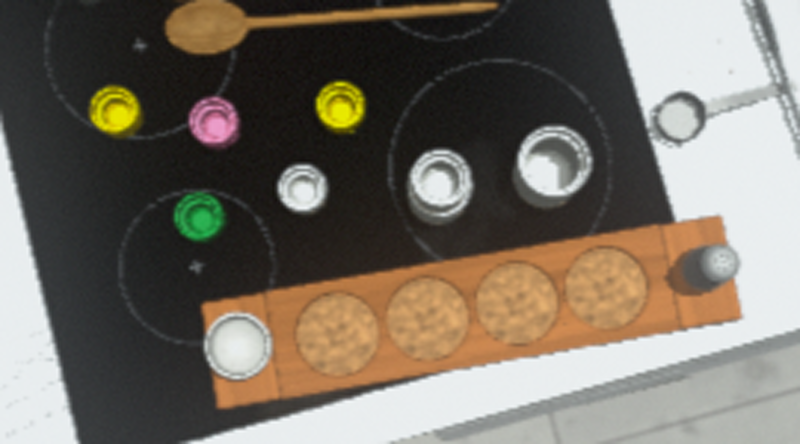

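View pics/sidec.png

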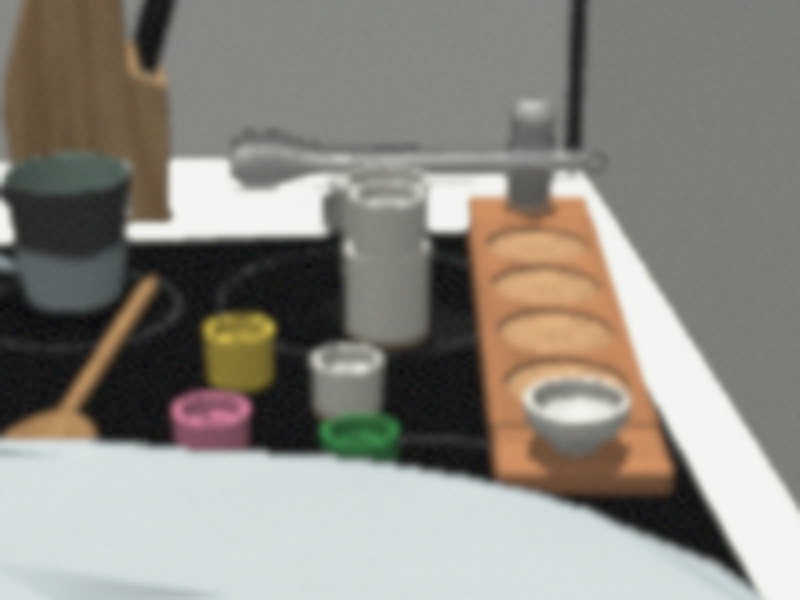

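View pics/top0.png

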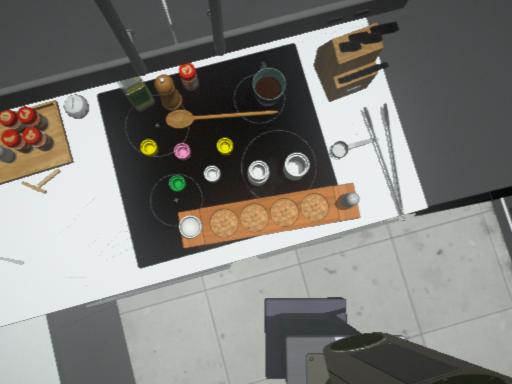

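Candidates for cup_small: white (212,174), green (178,184), pink (182,151), yellow (225,146) and (148,147). I choose the white one at (212,174). The nested pair is at (259,172), the largest cup at (297,165), and the salt shaker at the right (-y) end at (350,199), with the pinch bowl at (190,227).

```bash
cat > h.py <<'E'
from plant import arm
import numpy as np, cv2
from scipy.spatial.transform import Rotation as R
from scipy.optimize import least_squares
def cloud(n):
    p,d=arm.grab_frame(n); m=arm.camera_model(n)
    v,u=np.mgrid[:384,:512]
    c=np.dstack([(u-m["cx"])/m["fx"]*d,(v-m["cy"])/m["fy"]*d,d])
    w=c@R.from_euler("xyz",m["orientation"]).as_matrix().T+m["eye"]
    w[d==0]=np.nan
    return p,w
def ray(n,uv,z):
    m=arm.camera_model(n)
    r=R.from_euler("xyz",m["orientation"]).as_matrix()@np.array([(uv[0]-m["cx"])/m["fx"],(uv[1]-m["cy"])/m["fy"],1])
    return m["eye"]+r*(z-m["eye"][2])/r[2]
def circ(pts,r):
    f=lambda c:np.hypot(*(pts-c).T)-r
    s=least_squares(f,np.nanmean(pts,0),loss="soft_l1",f_scale=.002);return s.x,np.sqrt(np.mean(s.fun**2))
E
python3 - <<'E'
from h import *
p,w=cloud("top")
for n,(u,v) in dict(small=(212,174),stack=(259,172),largest=(297,165)).items():
    s=w[v-20:v+21,u-20:u+21].reshape(-1,3);s=s[~np.isnan(s[:,0])]
    top=np.percentile(s[:,2],98.5); q=s[s[:,2]>top-.008]
    print(n,"median z",np.median(s[:,2]),"floor",np.percentile(s[:,2],10),"top",top,len(q),"bbox c",(q[:,:2].max(0)+q[:,:2].min(0))/2,"size",np.ptp(q[:,:2],axis=0))
for t in ("rest_1","salt_shaker","pinch_bowl","cup_small","cup_medium","cup_large","cup_largest"):
    for r in arm.landmark_of("top",t): print(t,round(r["conf"],2),r["position"].round(1) if hasattr(r["position"],"round") else r["position"],ray("top",r["position"],.0115 if "rest" in t else .016 if "s" in t[:1] or "p" in t[:1] else 0).round(4))
print("plank z",w[225,238],w[212,269], w[207,300])
cv2.imwrite("pics/small.png",cv2.resize(p[150:200,187:237],(500,500),interpolation=cv2.INTER_CUBIC))
E
```

```text
small median z -0.000390967984139845 floor -0.0041869717443480114 top 0.034956785465744884 63 bbox c [0.58829452 0.35594532] size [0.04123208 0.04112606]
stack median z 0.0008185048988307297 floor -0.003176403838813968 top 0.101652887126792 80 bbox c [0.58494416 0.23148556] size [0.04830371 0.04657859]
largest median z 0.0010116836709097576 floor -0.003353165483239007 top 0.07819482754935887 104 bbox c [0.60390542 0.12879395] size [0.06190855 0.06204973]
rest_1 0.91 [286.5, 213.5] [0.4787 0.1515 0.0115]
rest_1 0.87 [317.9, 206.5] [0.4974 0.0648 0.0115]
rest_1 0.75 [222.9, 221.4] [0.4582 0.3259 0.0115]
rest_1 0.69 [254.4, 215.4] [0.474  0.2396 0.0115]
salt_shaker 0.8 [342.7, 201.9] [ 0.5092 -0.003   0.016 ]
pinch_bowl 0.58 [192.5, 228.5] [0.4392 0.4082 0.016 ]
cup_small 0.69 [221.0, 149.4] [0.6614 0.3316 0.    ]
cup_small 0.61 [146.6, 147.3] [0.6685 0.5406 0.    ]
cup_small 0.55 [214.4, 173.7] [0.5923 0.35   0.    ]
cup_small 0.49 [183.0, 151.7] [0.6554 0.4383 0.    ]
cup_small 0.46 [179.6, 183.9] [0.5641 0.4468 0.    ]
cup_small 0.46 [257.9, 175.2] [0.5873 0.2285 0.    ]
cup_medium 0.55 [260.7, 173.1] [0.5932 0.2206 0.    ]
cup_large 0.68 [256.7, 177.0] [0.5823 0.2319 0.    ]
plank z [0.44805536 0.28463224 0.01197559] [0.48267591 0.19976901 0.01700903] [0.49600544 0.11450753 0.01523635]
```

View pics/small.png

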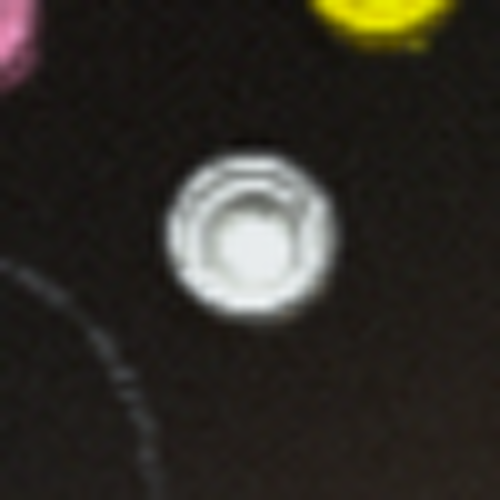

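The crop confirms a plain white cup, centred. Next I fit the plank precisely.

```bash
cat >> h.py <<'E'
def go(x,y,z,yaw):
    "grasp-point target -> shares in tool axes now (tool assumed vertical)"
    s=arm.read_state(); p=s["tool_pos"]; q=s["eef_rot"][2]
    d=np.array([x,y,z+.167])-p
    Rm=R.from_euler("xyz",s["eef_rot"]).as_matrix()
    dy=(yaw-q+np.pi)%(2*np.pi)-np.pi
    print("t",round(s["time_s"],2),"grasp",(p-[0,0,.167]).round(4),"rpy",s["eef_rot"].round(4),"w",round(s["width"],4),"F",s["contact_force"].round(1),"gf",round(s["grasp_force"],1))
    print("shares",(Rm.T@d/.2).round(4),"turn",round(-dy/(np.pi/4),4))
E
python3 - <<'E'
from h import *
p,w=cloud("top")
hsv=cv2.cvtColor(p,cv2.COLOR_BGR2HSV)
m=(cv2.inRange(hsv,(5,90,60),(22,255,255)))
m[:170]=0;m[:,:170]=0;m[260:]=0
k,l,st,_=cv2.connectedComponentsWithStats(m);i=1+np.argmax(st[1:,4]);
vu=np.argwhere(l==i)
P=np.array([ray("top",(u,v),.016)[:2] for v,u in vu],np.float32)
r=cv2.minAreaRect(P);print("rect",r)
for t in arm.outline_of("top","rest_1"):
    c,_=cv2.findContours(t["mask"].astype(np.uint8),0,1);c=max(c,key=cv2.contourArea)[:,0]
    Q=np.array([ray("top",a,.0138)[:2] for a in c],np.float32);f=cv2.fitEllipse(Q);print(round(t["conf"],2),f)
u,v=348,198
for t in ("salt_shaker","pinch_bowl"):
    for o in arm.outline_of("top",t)[:1]:
        s=w[o["mask"]];s=s[~np.isnan(s[:,0])];z=np.percentile(s[:,2],90);print(t,z,np.median(s[s[:,2]>z-.01],0))
go(.5,.1,.25,1.72)
m=arm.camera_model("wrist");print(m["eye"],m["orientation"])
E
```

```text
Traceback (most recent call last):
  File "h.py", line 13, in ray
    m=arm.camera_model(n)
ValueError: time passes only in moves, steps and waits
```

```bash
sed -i 's/^def ray(n,uv,z):/def ray(n,uv,z,m=None):/; s/^    m=arm.camera_model(n)$/    m=m or arm.camera_model(n)/' h.py
python3 - <<'E'
from h import *
p,w=cloud("top");M=arm.camera_model("top")
hsv=cv2.cvtColor(p,cv2.COLOR_BGR2HSV)
m=(cv2.inRange(hsv,(5,90,60),(22,255,255)))
m[:170]=0;m[:,:170]=0;m[260:]=0
k,l,st,_=cv2.connectedComponentsWithStats(m);i=1+np.argmax(st[1:,4]);
vu=np.argwhere(l==i)
P=np.array([ray("top",(u,v),.016,M)[:2] for v,u in vu],np.float32)
r=cv2.minAreaRect(P);print("rect",r)
for t in arm.outline_of("top","rest_1"):
    c,_=cv2.findContours(t["mask"].astype(np.uint8),0,1);c=max(c,key=cv2.contourArea)[:,0]
    Q=np.array([ray("top",a,.0138,M)[:2] for a in c],np.float32);f=cv2.fitEllipse(Q);print(round(t["conf"],2),f)
for t in ("salt_shaker","pinch_bowl"):
    for o in arm.outline_of("top",t)[:1]:
        s=w[o["mask"]];s=s[~np.isnan(s[:,0])];z=np.percentile(s[:,2],90);print(t,z,np.median(s[s[:,2]>z-.01],0))
go(.5,.1,.25,1.72)
m=arm.camera_model("wrist");print(m["eye"],m["orientation"])
E
```

```text
rect ((0.4765017628669739, 0.20180730521678925), (0.10363613069057465, 0.4906308948993683), 9.710200309753418)
0.97 ((0.4692020118236542, 0.24145281314849854), (0.07063528895378113, 0.07324222475290298), 52.120460510253906)
0.74 ((0.49606671929359436, 0.07619015127420425), (0.07065209746360779, 0.07100830972194672), 116.1519775390625)
0.67 ((0.4549615979194641, 0.32512229681015015), (0.06621145457029343, 0.07169803231954575), 52.81285858154297)
salt_shaker 0.10401679450247758 [ 0.50985928 -0.00929854  0.10126369]
pinch_bowl 0.0464759980377337 [0.43938108 0.41557968 0.04553062]
t 1.45 grasp [ 0.1869 -0.5701  0.2377] rpy [-3.1416 -0.      0.3168] w 0.093 F [-0.1  0.4 -1. ] gf 0.0
shares [ 2.5312 -2.6964 -0.0613] turn -1.7866
[ 0.26326986 -0.54610789  0.38586452] [ 2.85072498e+00 -4.68295098e-04 -1.25290533e+00]
```

Call:
step_arm:
  steps: [0.95, -1, 0, -1, 0.95, -1, 0, -1, 0.95, -1, 0, -1, 0.95, -1, 0, -1, 0.95, -1, 0, -1, 0.95, -1, 0, -1, 0.95, -1, 0, -1]
  claw: 1

```text
time_s: 2.15
tool_pos: [0.3064, -0.3184, 0.4051]
eef_rot: [3.141, -0.0, 1.107]
contact_force: [-0.0, -0.6, -0.2]
width: 0.0931
grasp_force: 0.0
```

Run:
```python
from h import *
go(.52,.2,.22,1.74)
```

```text
t 2.15 grasp [ 0.3064 -0.3184  0.2381] rpy [ 3.1405e+00 -4.0000e-04  1.1070e+00] w 0.0931 F [-0.  -0.6 -0.2] gf 0.0
shares [ 2.7961 -0.2043  0.0914] turn -0.806
```

Call:
step_arm:
  steps: [1, -0.1, 0, -0.806, 1, -0.1, 0, -0.806, 1, -0.1, 0, -0.806, 1, -0.1, 0, -0.806, 1, -0.1, 0, -0.806, 1, -0.1, 0, -0.806]

```text
time_s: 2.75
tool_pos: [0.3782, -0.1327, 0.405]
eef_rot: [3.141, 0.001, 1.738]
contact_force: [0.1, 0.2, -0.5]
width: 0.0935
grasp_force: 0.0
```

Run:
```python
from h import *
go(.5,.2,.22,1.74)
```

```text
t 2.75 grasp [ 0.3782 -0.1327  0.238 ] rpy [3.1414e+00 7.0000e-04 1.7382e+00] w 0.0935 F [ 0.1  0.2 -0.5] gf 0.0
shares [1.5388 0.8778 0.0888] turn -0.0023
```

Call:
step_arm:
  steps: [1, 0.8, 0, 0, 1, 0.8, 0, 0, 1, 0.8, 0, 0, 1, 0.8, 0, 0, 1, 0.8, 0, 0, 1, 0.8, 0, 0, 1, 0.8, 0, 0]

```text
time_s: 3.45
tool_pos: [0.5036, 0.0895, 0.4041]
eef_rot: [-3.14, 0.0, 1.734]
contact_force: [-0.6, -0.7, -0.4]
width: 0.0928
grasp_force: 0.0
```

```bash
cat >> h.py <<'E'
def cups(n="wrist",exp=None):
    p,w=cloud(n)
    for k,(x,y,z,r) in exp.items():
        d=np.hypot(w[...,0]-x,w[...,1]-y)
        s=w[(d<r+.015)&(abs(w[...,2]-z)<.005)]
        if len(s)<15: print(k,"few",len(s)); continue
        lo,hi=s.min(0),s.max(0)
        hull=cv2.convexHull(s[:,:2].astype(np.float32))[:,0]
        c,e=circ(hull,r);print(k,len(s),"c",c.round(4),"rms",round(e,4),"size",(hi-lo).round(4),"z",np.median(s[:,2]).round(4))
    return p,w
E
python3 - <<'E'
from h import *
E=dict(small=(.5883,.3559,.036,.0215),medium=(.585,.2315,.102,.025),largest=(.6039,.1288,.078,.032))
go(.55,.25,.22,1.74)
p,w=cups("wrist",E);cv2.imwrite("pics/w1.png",p)
E
```

```text
t 3.45 grasp [0.5036 0.0895 0.2371] rpy [-3.1402e+00  4.0000e-04  1.7339e+00] w 0.0928 F [-0.6 -0.7 -0.4] gf 0.0
shares [0.7542 0.3592 0.0846] turn -0.0078
small few 0
medium 869 c [0.5861 0.231 ] rms 0.0003 size [0.0495 0.0496 0.0083] z 0.1028
largest 680 c [0.6047 0.1289] rms 0.0003 size [0.0632 0.0632 0.0083] z 0.0789
```

View pics/w1.png

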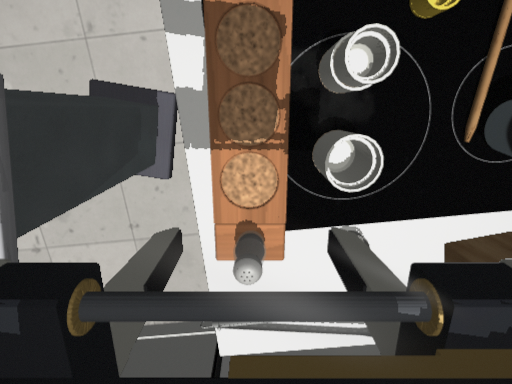

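Run:
```python
from h import *
go(.5861,.2310,.16,1.74)
```

```text
t 3.5 grasp [0.5032 0.0887 0.2372] rpy [-3.1403e+00  7.0000e-04  1.7331e+00] w 0.0927 F [-0.2 -0.3 -0.1] gf 0.0
shares [0.6354 0.5247 0.3851] turn -0.0087
```

Call:
step_arm:
  steps: [0.635, 0.525, 0.385, -0.008, 0.635, 0.525, 0.385, -0.008, 0.635, 0.525, 0.385, -0.008, 0.635, 0.525, 0.385, -0.008, 0.635, 0.525, 0.385, -0.008, 0.635, 0.525, 0.385, -0.008]

```text
time_s: 4.1
tool_pos: [0.5859, 0.2304, 0.3273]
eef_rot: [-3.14, 0.001, 1.739]
contact_force: [-0.2, 0.2, -0.5]
width: 0.0933
grasp_force: 0.0
```

Run:
```python
from h import *
go(.5861,.2310,.090,1.74)
cups("wrist",dict(small=(.5883,.3559,.036,.0215)))
```

```text
t 4.1 grasp [0.5859 0.2304 0.1603] rpy [-3.1401e+00  1.0000e-03  1.7394e+00] w 0.0933 F [-0.2  0.2 -0.5] gf 0.0
shares [0.0031 0.0022 0.3516] turn -0.0008
small 678 c [0.5899 0.3572] rms 0.0003 size [0.0419 0.042  0.0093] z 0.0377
```

Call:
step_arm:
  steps: [0.003, 0.002, 0.25, 0, 0.003, 0.002, 0.35, 0, 0.003, 0.002, 0.35, 0]

```text
time_s: 4.45
tool_pos: [0.5844, 0.2306, 0.2551]
eef_rot: [-3.136, 0.001, 1.739]
contact_force: [-0.9, 0.1, -0.7]
width: 0.0929
grasp_force: 0.0
```

Call:
step_arm:
  steps: [0, 0, 0, 0, 0, 0, 0, 0, 0, 0, 0, 0, 0, 0, 0, 0, 0, 0, 0, 0, 0, 0, 0, 0, 0, 0, 0, 0, 0, 0, 0, 0]
  claw: 0

```text
time_s: 5.25
tool_pos: [0.586, 0.2333, 0.2581]
eef_rot: [3.141, -0.0, 1.742]
contact_force: [1.1, -0.0, 1.5]
width: 0.0492
grasp_force: 30.0
```

Call:
step_arm:
  steps: [0, 0, -0.03, 0, 0, 0, -0.06, 0, 0, 0, -0.09, 0, 0, 0, -0.12, 0, 0, 0, -0.16, 0, 0, 0, -0.2, 0, 0, 0, -0.28, 0, 0, 0, -0.4, 0, 0, 0, -0.5, 0]

```text
time_s: 6.15
tool_pos: [0.5859, 0.2332, 0.3601]
eef_rot: [3.141, -0.0, 1.742]
contact_force: [0.5, 0.2, -1.0]
width: 0.0497
grasp_force: 30.0
```

Run:
```python
from h import *
go(.4831,.1594,.15,1.74)
p,d=arm.grab_frame("side");cv2.imwrite("pics/s1.png",cv2.resize(p[100:280,150:390],(800,600),interpolation=cv2.INTER_CUBIC))
```

```text
t 6.15 grasp [0.5859 0.2332 0.1931] rpy [ 3.1406e+00 -2.0000e-04  1.7416e+00] w 0.0497 F [ 0.5  0.2 -1. ] gf 30.0
shares [-0.2765 -0.5695  0.2146] turn 0.002
```

View pics/s1.png

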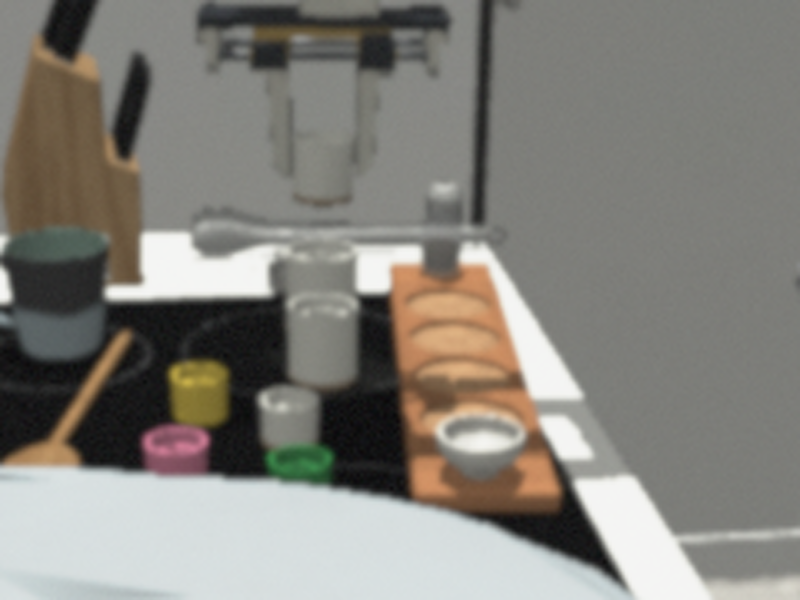

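The side picture shows the medium cup at (323,170) lifted alone, with the large cup still on the hob at (322,340).

Call:
step_arm:
  steps: [-0.07, -0.14, 0, 0.002, -0.16, -0.34, 0, 0.002, -0.25, -0.52, 0.05, 0.002, -0.271, -0.57, 0.2, 0.002, -0.271, -0.57, 0.4, 0.002, -0.271, -0.57, 0.5, 0.002, -0.271, -0.57, 0.6, 0.002, -0.271, -0.57, 0.6, 0.002, -0.271, -0.57, 0.6, 0.002]

```text
time_s: 7.1
tool_pos: [0.4828, 0.1604, 0.2382]
eef_rot: [-3.141, -0.0, 1.74]
contact_force: [0.0, -0.4, -1.2]
width: 0.049
grasp_force: 30.0
```

Run:
```python
from h import *
go(.4831,.1605,.0508,1.74)
```

```text
t 7.1 grasp [0.4828 0.1604 0.0712] rpy [-3.1413 -0.      1.7399] w 0.049 F [ 0.  -0.4 -1.2] gf 30.0
shares [0.     0.0016 0.1021] turn -0.0001
```

Call:
step_arm:
  steps: [0, 0, 0.05, 0, 0, 0, 0.09, 0, 0, 0, 0.1, 0, 0, 0, 0.102, 0, 0, 0, 0.102, 0, 0, 0, 0.102, 0]

```text
time_s: 7.7
tool_pos: [0.4827, 0.1604, 0.2175]
eef_rot: [3.142, -0.0, 1.74]
contact_force: [-1.4, 0.2, 1.3]
width: 0.049
grasp_force: 30.0
```

Call:
step_arm:
  steps: [0, 0, 0, 0, 0, 0, 0, 0, 0, 0, 0, 0, 0, 0, 0, 0, 0, 0, 0, 0, 0, 0, 0, 0]
  claw: 1

```text
time_s: 8.3
tool_pos: [0.4827, 0.1604, 0.2173]
eef_rot: [3.142, 0.0, 1.74]
contact_force: [-0.4, 0.3, -0.6]
width: 0.0912
grasp_force: 0.0
```

Call:
step_arm:
  steps: [0, 0, -0.1, 0, 0, 0, -0.2, 0, 0, 0, -0.4, 0, 0, 0, -0.6, 0, 0, 0, -0.8, 0, 0, 0, -0.8, 0]

```text
time_s: 8.9
tool_pos: [0.4844, 0.1608, 0.3844]
eef_rot: [3.131, -0.001, 1.74]
contact_force: [0.5, 0.6, 0.7]
width: 0.0931
grasp_force: 0.0
```

Run:
```python
from h import *
go(.6047,.1289,.21,1.74)
p,w=cups("wrist",dict(large=(.586,.232,.064,.0285),largest=(.6047,.1289,.078,.032)))
cups("top",dict(medium=(.483,.16,.0615,.025),large=(.586,.232,.064,.0285)))
```

```text
t 8.9 grasp [0.4844 0.1608 0.2174] rpy [ 3.1306e+00 -6.0000e-04  1.7400e+00] w 0.0931 F [0.5 0.6 0.7] gf 0.0
shares [-0.2587  0.5657  0.0432] turn 0.0
large 524 c [0.5846 0.2316] rms 0.0004 size [0.0563 0.0561 0.0044] z 0.0612
largest 344 c [0.6033 0.1296] rms 0.0004 size [0.0632 0.0489 0.0039] z 0.0751
medium few 3
large 73 c [0.5857 0.2313] rms 0.0007 size [0.0551 0.0559 0.0098] z 0.063
```

Call:
step_arm:
  steps: [-0.258, 0.566, 0.2, 0, -0.258, 0.566, 0.2, 0, -0.258, 0.566, 0.2, 0, -0.258, 0.566, 0.2, 0, -0.258, 0.566, 0.2, 0, -0.258, 0.566, 0.2, 0]

```text
time_s: 9.6
tool_pos: [0.6021, 0.1289, 0.3367]
eef_rot: [-3.14, -0.0, 1.74]
contact_force: [-0.2, -0.1, 0.3]
width: 0.0929
grasp_force: 0.0
```

Run:
```python
from h import *
go(.6045,.1290,.052,1.74)
p,w=cups("wrist",dict(large=(.586,.232,.064,.0285),largest=(.6047,.1289,.078,.032)))
```

```text
t 9.6 grasp [0.6021 0.1289 0.1697] rpy [-3.1400e+00 -3.0000e-04  1.7403e+00] w 0.0929 F [-0.2 -0.1  0.3] gf 0.0
shares [-0.0018  0.0128  0.5884] turn 0.0003
large 956 c [0.5869 0.2322] rms 0.0004 size [0.0561 0.0568 0.0093] z 0.0655
largest 972 c [0.6059 0.13  ] rms 0.0004 size [0.0629 0.0631 0.0087] z 0.0794
```

Call:
step_arm:
  steps: [0.003, 0.015, 0.2, 0, 0.003, 0.015, 0.4, 0, 0.003, 0.015, 0.55, 0, 0.003, 0.015, 0.588, 0, 0.003, 0.015, 0.588, 0, 0.003, 0.015, 0.588, 0]

```text
time_s: 10.25
tool_pos: [0.6066, 0.1301, 0.2222]
eef_rot: [3.138, 0.0, 1.74]
contact_force: [0.7, 0.5, 0.4]
width: 0.0931
grasp_force: 0.0
```

Call:
step_arm:
  steps: [0, 0, 0, 0, 0, 0, 0, 0, 0, 0, 0, 0, 0, 0, 0, 0, 0, 0, 0, 0, 0, 0, 0, 0]
  claw: 0

```text
time_s: 10.85
tool_pos: [0.606, 0.1297, 0.2203]
eef_rot: [3.141, 0.0, 1.74]
contact_force: [-3.8, -0.8, 5.6]
width: 0.0637
grasp_force: 30.0
```

Call:
step_arm:
  steps: [0, 0, -0.05, 0, 0, 0, -0.15, 0, 0, 0, -0.3, 0, 0, 0, -0.5, 0, 0, 0, -0.65, 0, 0, 0, -0.7, 0, 0, 0, -0.7, 0]

```text
time_s: 11.55
tool_pos: [0.6063, 0.1297, 0.3615]
eef_rot: [3.138, 0.0, 1.74]
contact_force: [0.1, 0.5, -2.5]
width: 0.0638
grasp_force: 30.0
```

Run:
```python
from h import *
go(.4547,.3250,.19,1.74)
```

```text
t 11.55 grasp [0.6063 0.1297 0.1945] rpy [3.1383e+00 1.0000e-04 1.7399e+00] w 0.0638 F [ 0.1  0.5 -2.5] gf 30.0
shares [ 1.0899 -0.583   0.0205] turn -0.0002
```

Call:
step_arm:
  steps: [0.15, -0.08, 0, 0, 0.35, -0.18, 0, 0, 0.55, -0.29, 0, 0, 0.75, -0.4, 0, 0, 0.9, -0.48, 0, 0, 1, -0.55, 0, 0, 1, -0.583, 0, 0, 1, -0.583, 0, 0]

```text
time_s: 12.35
tool_pos: [0.4561, 0.3071, 0.3574]
eef_rot: [-3.138, 0.002, 1.742]
contact_force: [0.0, -0.4, -1.8]
width: 0.064
grasp_force: 30.0
```

Run:
```python
from h import *
go(.4547,.3250,.10,1.74)
p,w=cloud("wrist");cv2.imwrite("pics/w2.png",p)
M=arm.camera_model("wrist")
for t in arm.outline_of("wrist","rest_1"):
    c,_=cv2.findContours(t["mask"].astype(np.uint8),0,1);c=max(c,key=cv2.contourArea)[:,0]
    Q=np.array([ray("wrist",a,.0138,M)[:2] for a in c],np.float32)
    if len(Q)>5: print(round(t["conf"],2),cv2.fitEllipse(Q))
```

```text
t 12.35 grasp [0.4561 0.3071 0.1904] rpy [-3.1380e+00  1.5000e-03  1.7415e+00] w 0.064 F [ 0.  -0.4 -1.8] gf 30.0
shares [0.0901 0.0101 0.4516] turn 0.0019
0.83 ((0.4981389045715332, 0.07433822005987167), (0.04543846473097801, 0.08232139050960541), 103.89323425292969)
0.64 ((0.4573255777359009, 0.33013156056404114), (0.061254363507032394, 0.07589063793420792), 98.07666015625)
```

View pics/w2.png

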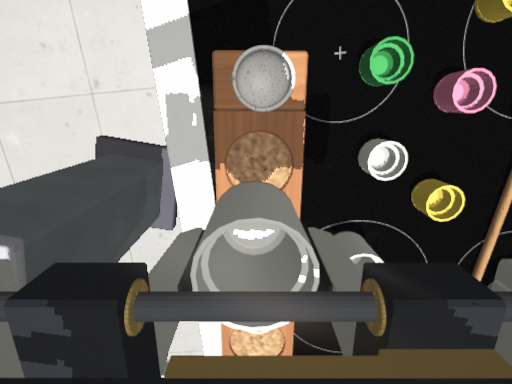

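The wrist picture shows the largest cup held upright at (255,255), the empty end rest at (258,160) and the bowl at (263,78), which fits my measured geometry.

Call:
step_arm:
  steps: [0.0925, 0.012, 0.1, 0, 0.0925, 0.012, 0.25, 0, 0.0925, 0.012, 0.4, 0, 0.0925, 0.012, 0.5, 0, 0.0925, 0.012, 0.54, 0, 0.0925, 0.012, 0.54, 0]

```text
time_s: 13.05
tool_pos: [0.4566, 0.3248, 0.2502]
eef_rot: [-3.139, 0.001, 1.739]
contact_force: [0.5, 0.3, -1.7]
width: 0.0642
grasp_force: 30.0
```

Run:
```python
from h import *
go(.4549,.3255,.0650,1.74)
```

```text
t 13.05 grasp [0.4566 0.3248 0.0832] rpy [-3.1389e+00  1.2000e-03  1.7386e+00] w 0.0642 F [ 0.5  0.3 -1.7] gf 30.0
shares [ 0.0049 -0.0077  0.091 ] turn -0.0018
```

Call:
step_arm:
  steps: [0.004, -0.006, 0.04, 0, 0.004, -0.006, 0.07, 0, 0.004, -0.006, 0.085, 0, 0.004, -0.006, 0.091, 0, 0.004, -0.006, 0.091, 0, 0.004, -0.006, 0.091, 0]

```text
time_s: 13.65
tool_pos: [0.4553, 0.3266, 0.2339]
eef_rot: [3.141, -0.0, 1.74]
contact_force: [-0.7, 0.2, -2.2]
width: 0.0638
grasp_force: 30.0
```

Call:
step_arm:
  steps: [0, 0, 0, 0, 0, 0, 0, 0, 0, 0, 0, 0, 0, 0, 0, 0, 0, 0, 0, 0]
  claw: 1

```text
time_s: 14.15
tool_pos: [0.4552, 0.3265, 0.2337]
eef_rot: [3.141, -0.0, 1.74]
contact_force: [-0.7, -0.9, 0.5]
width: 0.0923
grasp_force: 0.0
```

Call:
step_arm:
  steps: [0, 0, -0.05, 0, 0, 0, -0.15, 0, 0, 0, -0.35, 0, 0, 0, -0.6, 0, 0, 0, -0.6, 0, 0, 0, -0.6, 0]

```text
time_s: 14.75
tool_pos: [0.4558, 0.3268, 0.3565]
eef_rot: [3.137, -0.002, 1.74]
contact_force: [0.6, 0.1, -0.5]
width: 0.0933
grasp_force: 0.0
```

Run:
```python
from h import *
go(.5862,.2315,.13,1.74)
```

```text
t 14.75 grasp [0.4558 0.3268 0.1895] rpy [ 3.1369e+00 -1.8000e-03  1.7400e+00] w 0.0933 F [ 0.6  0.1 -0.5] gf 0.0
shares [-0.5802  0.5612  0.299 ] turn 0.0
```

Call:
step_arm:
  steps: [-0.58, 0.56, 0, 0, -0.58, 0.56, 0, 0, -0.58, 0.56, 0, 0, -0.58, 0.56, 0.1, 0, -0.58, 0.56, 0.3, 0, -0.58, 0.56, 0.3, 0, -0.58, 0.56, 0.3, 0]

```text
time_s: 15.45
tool_pos: [0.5841, 0.2308, 0.2917]
eef_rot: [-3.137, 0.001, 1.74]
contact_force: [0.7, 0.1, 0.7]
width: 0.0929
grasp_force: 0.0
```

Run:
```python
from h import *
go(.5862,.2315,.042,1.74)
cups("wrist",dict(large=(.586,.232,.064,.0285),small=(.589,.357,.036,.0215)))
```

```text
t 15.45 grasp [0.5841 0.2308 0.1247] rpy [-3.1366e+00  6.0000e-04  1.7400e+00] w 0.0929 F [0.7 0.1 0.7] gf 0.0
shares [0.0021 0.0133 0.4134] turn 0.0
large 1211 c [0.5882 0.2328] rms 0.0004 size [0.056  0.057  0.0099] z 0.0668
small 969 c [0.5912 0.3579] rms 0.0004 size [0.042  0.0421 0.01  ] z 0.0389
```

Call:
step_arm:
  steps: [0.004, 0.015, 0.15, 0, 0.004, 0.015, 0.3, 0, 0.004, 0.015, 0.4, 0, 0.004, 0.015, 0.413, 0, 0.004, 0.015, 0.413, 0]

```text
time_s: 16.0
tool_pos: [0.5882, 0.2328, 0.2125]
eef_rot: [3.14, -0.0, 1.741]
contact_force: [0.3, -0.4, -0.1]
width: 0.0927
grasp_force: 0.0
```

Call:
step_arm:
  steps: [0, 0, 0, 0, 0, 0, 0, 0, 0, 0, 0, 0, 0, 0, 0, 0, 0, 0, 0, 0, 0, 0, 0, 0]
  claw: 0

```text
time_s: 16.6
tool_pos: [0.588, 0.2322, 0.2112]
eef_rot: [3.142, -0.0, 1.74]
contact_force: [-1.9, 0.3, 2.9]
width: 0.0564
grasp_force: 30.0
```

Call:
step_arm:
  steps: [0, 0, -0.05, 0, 0, 0, -0.15, 0, 0, 0, -0.3, 0, 0, 0, -0.5, 0, 0, 0, -0.65, 0, 0, 0, -0.7, 0, 0, 0, -0.7, 0, 0, 0, -0.7, 0]

```text
time_s: 17.4
tool_pos: [0.5875, 0.2321, 0.3491]
eef_rot: [-3.139, 0.0, 1.74]
contact_force: [-1.5, -0.8, -1.4]
width: 0.0564
grasp_force: 30.0
```

Run:
```python
from h import *
go(.4689,.2422,.12,1.74)
```

```text
t 17.4 grasp [0.5875 0.2321 0.1821] rpy [-3.1393e+00  3.0000e-04  1.7399e+00] w 0.0564 F [-1.5 -0.8 -1.4] gf 30.0
shares [ 0.1496 -0.5752  0.3118] turn -0.0001
```

Call:
step_arm:
  steps: [0.04, -0.15, 0, 0, 0.09, -0.35, 0, 0, 0.15, -0.52, 0, 0, 0.15, -0.575, 0.1, 0, 0.15, -0.575, 0.25, 0, 0.15, -0.575, 0.4, 0, 0.15, -0.575, 0.47, 0, 0.15, -0.575, 0.5, 0, 0.15, -0.575, 0.5, 0, 0.15, -0.575, 0.5, 0]

```text
time_s: 18.4
tool_pos: [0.4701, 0.2426, 0.2519]
eef_rot: [3.14, -0.0, 1.74]
contact_force: [0.1, -0.6, -0.8]
width: 0.0567
grasp_force: 30.0
```

Run:
```python
from h import *
go(.4689,.2422,.0555,1.74)
```

```text
t 18.4 grasp [0.4701 0.2426 0.0849] rpy [ 3.1404e+00 -2.0000e-04  1.7398e+00] w 0.0567 F [ 0.1 -0.6 -0.8] gf 30.0
shares [-0.0011 -0.0065  0.147 ] turn -0.0003
```

Call:
step_arm:
  steps: [0, -0.005, 0.06, 0, 0, -0.005, 0.11, 0, 0, -0.005, 0.13, 0, 0, -0.005, 0.143, 0, 0, -0.005, 0.147, 0, 0, -0.005, 0.147, 0, 0, -0.005, 0.147, 0]

```text
time_s: 19.1
tool_pos: [0.4682, 0.2423, 0.2226]
eef_rot: [-3.14, 0.0, 1.74]
contact_force: [-9.3, -4.4, 14.3]
width: 0.0566
grasp_force: 30.0
```

Call:
step_arm:
  steps: [0, 0, 0, 0, 0, 0, 0, 0, 0, 0, 0, 0, 0, 0, 0, 0, 0, 0, 0, 0]
  claw: 1

```text
time_s: 19.6
tool_pos: [0.4685, 0.2423, 0.2214]
eef_rot: [-3.142, 0.0, 1.74]
contact_force: [-0.2, -0.1, 0.1]
width: 0.0909
grasp_force: 0.0
```

Call:
step_arm:
  steps: [0, 0, -0.05, 0, 0, 0, -0.15, 0, 0, 0, -0.35, 0, 0, 0, -0.6, 0, 0, 0, -0.6, 0, 0, 0, -0.6, 0]

```text
time_s: 20.2
tool_pos: [0.4692, 0.2426, 0.3441]
eef_rot: [3.137, -0.001, 1.74]
contact_force: [-0.8, 0.2, -0.7]
width: 0.0926
grasp_force: 0.0
```

Run:
```python
from h import *
go(.590,.3567,.12,1.74)
```

```text
t 20.2 grasp [0.4692 0.2426 0.1771] rpy [ 3.1371e+00 -1.0000e-03  1.7400e+00] w 0.0926 F [-0.8  0.2 -0.7] gf 0.0
shares [0.4606 0.6904 0.2891] turn -0.0001
```

Call:
step_arm:
  steps: [0.46, 0.69, 0, 0, 0.46, 0.69, 0, 0, 0.46, 0.69, 0, 0, 0.46, 0.69, 0.1, 0, 0.46, 0.69, 0.28, 0, 0.46, 0.69, 0.28, 0, 0.46, 0.69, 0.28, 0, 0.46, 0.69, 0.28, 0]
  claw: 0.76

```text
time_s: 21.0
tool_pos: [0.5892, 0.3561, 0.2871]
eef_rot: [3.14, -0.0, 1.74]
contact_force: [0.4, 0.7, -0.1]
width: 0.0705
grasp_force: 0.0
```

Run:
```python
from h import *
go(.590,.3567,.031,1.74)
p,w=cups("wrist",dict(small=(.589,.357,.036,.0215)));cups("top",dict(small=(.589,.357,.036,.0215)))
cv2.imwrite("pics/w3.png",p)
```

```text
t 21.0 grasp [0.5892 0.3561 0.1201] rpy [ 3.1403e+00 -4.0000e-04  1.7397e+00] w 0.0705 F [ 0.4  0.7 -0.1] gf 0.0
shares [0.0021 0.0038 0.4456] turn -0.0004
small 674 c [0.5901 0.3576] rms 0.0004 size [0.0421 0.0424 0.0089] z 0.0374
small few 1
```

View pics/w3.png

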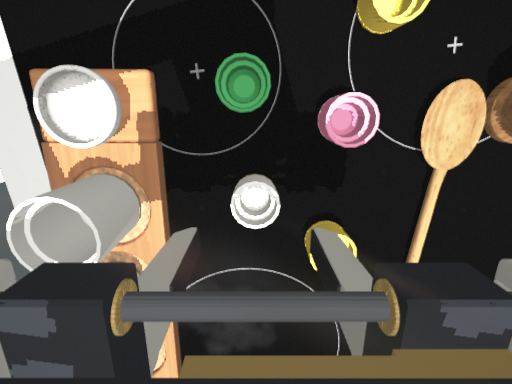

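The white cup stands at (256,201) between the fingers. The yellow look-alike is at (330,245), off to the side, and the largest cup is upright in its rest at (80,230).

Call:
step_arm:
  steps: [0.004, 0.004, 0.15, 0, 0.004, 0.004, 0.3, 0, 0.004, 0.004, 0.4, 0, 0.004, 0.004, 0.445, 0, 0.004, 0.004, 0.445, 0, 0.004, 0.004, 0.445, 0]

```text
time_s: 21.7
tool_pos: [0.5904, 0.3574, 0.1985]
eef_rot: [3.139, -0.001, 1.74]
contact_force: [-0.2, -0.0, 0.6]
width: 0.0708
grasp_force: 0.0
```

Call:
step_arm:
  steps: [0, 0, 0, 0, 0, 0, 0, 0, 0, 0, 0, 0, 0, 0, 0, 0, 0, 0, 0, 0, 0, 0, 0, 0]
  claw: 0

```text
time_s: 22.3
tool_pos: [0.5899, 0.3572, 0.197]
eef_rot: [3.141, -0.0, 1.74]
contact_force: [-0.9, -0.5, 3.5]
width: 0.0414
grasp_force: 30.0
```

Call:
step_arm:
  steps: [0, 0, -0.05, 0, 0, 0, -0.15, 0, 0, 0, -0.3, 0, 0, 0, -0.5, 0, 0, 0, -0.65, 0, 0, 0, -0.7, 0, 0, 0, -0.7, 0, 0, 0, -0.7, 0]

```text
time_s: 23.1
tool_pos: [0.5893, 0.3569, 0.3346]
eef_rot: [-3.139, 0.001, 1.74]
contact_force: [-0.7, 0.7, -0.8]
width: 0.0412
grasp_force: 30.0
```

Run:
```python
from h import *
go(.4973,.0766,.17,1.74)
```

```text
t 23.1 grasp [0.5893 0.3569 0.1676] rpy [-3.1393e+00  7.0000e-04  1.7399e+00] w 0.0412 F [-0.7  0.7 -0.8] gf 30.0
shares [-1.3041 -0.6894 -0.0095] turn -0.0001
```

Call:
step_arm:
  steps: [-0.15, -0.1, 0, 0, -0.35, -0.25, 0, 0, -0.55, -0.4, 0, 0, -0.75, -0.52, 0, 0, -0.9, -0.63, 0, 0, -1, -0.689, 0, 0, -1, -0.689, 0, 0]

```text
time_s: 23.8
tool_pos: [0.486, 0.1344, 0.3338]
eef_rot: [-3.137, 0.001, 1.737]
contact_force: [0.4, 0.7, -0.7]
width: 0.0411
grasp_force: 30.0
```

Call:
step_arm:
  steps: [-0.15, 0, 0, 0, -0.28, 0, 0, 0, -0.304, 0, 0.05, 0, -0.304, 0, 0.2, 0, -0.304, 0, 0.35, 0, -0.304, 0, 0.45, 0, -0.304, 0, 0.5, 0, -0.304, 0, 0.5, 0, -0.304, 0, 0.5, 0]

```text
time_s: 24.7
tool_pos: [0.498, 0.0773, 0.2367]
eef_rot: [-3.141, -0.0, 1.74]
contact_force: [0.2, -0.3, -0.6]
width: 0.0415
grasp_force: 30.0
```

Run:
```python
from h import *
go(.4973,.0766,.0417,1.74)
```

```text
t 24.7 grasp [0.498  0.0773 0.0697] rpy [-3.1414e+00 -2.0000e-04  1.7403e+00] w 0.0415 F [ 0.2 -0.3 -0.6] gf 30.0
shares [-0.003  -0.004   0.1399] turn 0.0004
```

Call:
step_arm:
  steps: [0, 0, 0.06, 0, 0, 0, 0.1, 0, 0, 0, 0.125, 0, 0, 0, 0.136, 0, 0, 0, 0.139, 0, 0, 0, 0.139, 0, 0, 0, 0.139, 0]

```text
time_s: 25.4
tool_pos: [0.498, 0.0769, 0.209]
eef_rot: [3.141, 0.0, 1.74]
contact_force: [-0.2, -0.8, 0.4]
width: 0.0418
grasp_force: 30.0
```

Call:
step_arm:
  steps: [0, 0, 0, 0, 0, 0, 0, 0, 0, 0, 0, 0, 0, 0, 0, 0, 0, 0, 0, 0]
  claw: 0.9

```text
time_s: 25.9
tool_pos: [0.4978, 0.0769, 0.2088]
eef_rot: [3.142, -0.0, 1.74]
contact_force: [-0.4, 0.6, -0.4]
width: 0.077
grasp_force: 0.0
```

Call:
step_arm:
  steps: [0, 0, -0.05, 0, 0, 0, -0.15, 0, 0, 0, -0.35, 0, 0, 0, -0.6, 0, 0, 0, -0.85, 0, -0.2, 0, -1, 0, -0.6, 0, -1, 0, -1, 0, -1, 0, -1, 0, -1, 0, -1, 0, -1, 0, -1, 0, -1, 0, -1, 0, -1, 0]

```text
time_s: 27.1
tool_pos: [0.5313, -0.1196, 0.409]
eef_rot: [3.141, -0.001, 1.74]
contact_force: [0.3, 0.3, 0.6]
width: 0.0835
grasp_force: 0.0
```

Run:
```python
from h import *
go(.5,.1,.2,1.74)
p,w=cups("wrist",dict(small=(.497,.077,.0475,.0215),medium=(.483,.16,.0615,.025),large=(.469,.242,.0755,.0285),largest=(.455,.325,.0895,.032)))
cv2.imwrite("pics/w4.png",p)
p,d=arm.grab_frame("side");cv2.imwrite("pics/s4.png",cv2.resize(p[130:280,190:390],(800,600),interpolation=cv2.INTER_CUBIC))
```

```text
t 27.1 grasp [ 0.5313 -0.1196  0.242 ] rpy [ 3.1415e+00 -6.0000e-04  1.7398e+00] w 0.0835 F [0.3 0.3 0.6] gf 0.0
shares [1.1084 0.0301 0.2107] turn -0.0003
small 168 c [0.4978 0.0775] rms 0.0002 size [0.0364 0.0143 0.0075] z 0.0479
medium few 0
large few 0
largest few 0
```

View pics/w4.png

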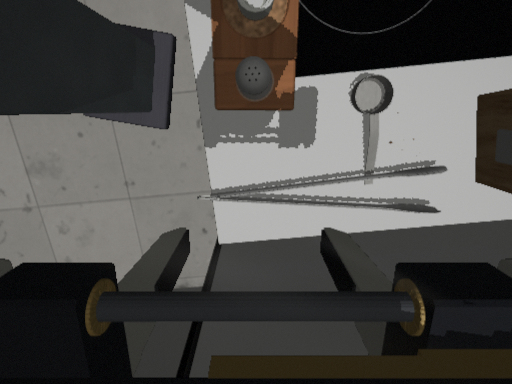

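View pics/s4.png

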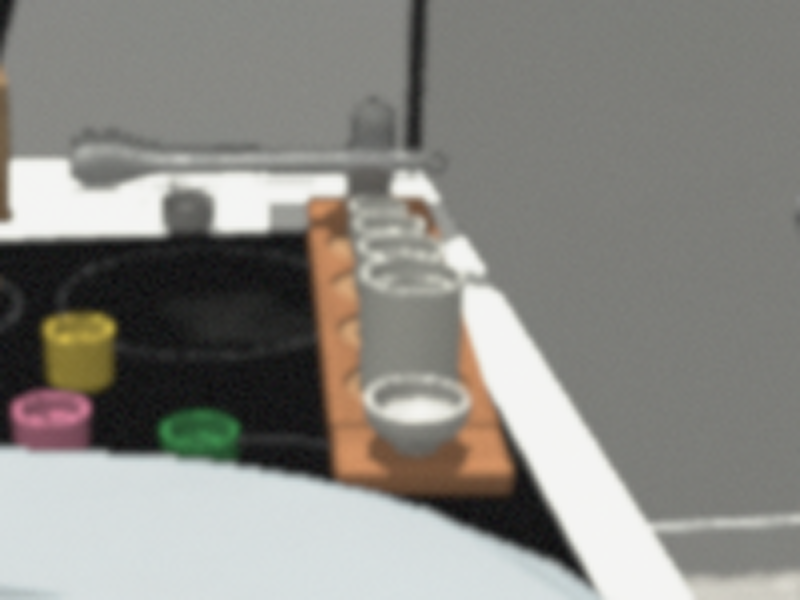

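The wrist view shows the small cup in the rest beside the shaker, at (255,5). The side view shows the row upright with the largest by the bowl at (410,320). One top-camera check for seating.

Run:
```python
from h import *
p,w=cups("top",dict(small=(.497,.077,.0475,.0215),medium=(.483,.16,.0615,.025),large=(.469,.242,.0755,.0285),largest=(.455,.325,.0895,.032)))
cv2.imwrite("pics/t5.png",cv2.resize(p[160:260,170:370],(800,400),interpolation=cv2.INTER_CUBIC))
```

```text
small 56 c [0.4972 0.0763] rms 0.0009 size [0.0406 0.0404 0.0095] z 0.0468
medium 56 c [0.4816 0.1587] rms 0.0013 size [0.048  0.0455 0.0093] z 0.0609
large 78 c [0.4666 0.2412] rms 0.0007 size [0.0549 0.0548 0.0095] z 0.0742
largest 86 c [0.4538 0.3268] rms 0.001 size [0.062  0.0592 0.0095] z 0.089
```

View pics/t5.png

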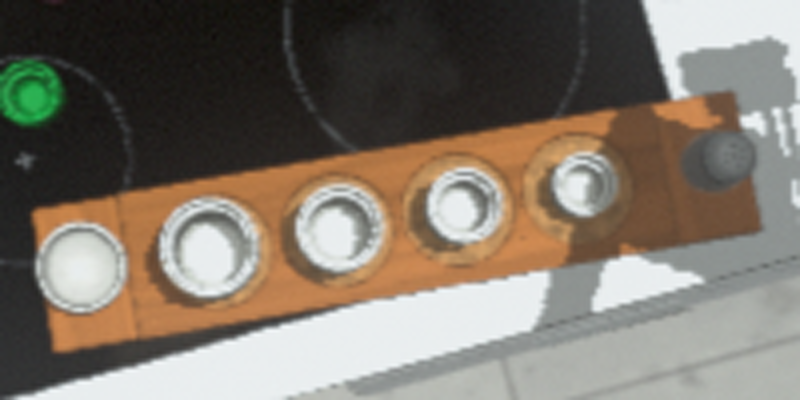

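The top view shows all four cups seated at the right heights: largest (210,248), large (340,228), medium (463,205) and small (583,183), with the shaker untouched. Handing in.

```bash
python3 -c "
from plant import arm
print(arm.finish_job())"
```

```text
the job is handed in; nothing more can be done
None
```

All four cups stand upright in their rests in size order, smallest by the salt shaker and largest by the pinch bowl; the nested cup came out alone, the shaker was left where it stood, and I handed the job in at about 27 s.

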